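Change the tin roller's speed through its H-gate

ROBOT

A 6-joint arm with a two-finger parallel gripper is mounted at the origin on the work surface. World frame = base frame: x ahead of the robot, y to its left, z up, the work surface at z = 0. Lengths are in m, angles in rad, forces in N, time in s.
With the tool pointing down it reaches from about 0.25 to 0.775 m from the base axis. Payload 4 kg.
Tool frame: the origin (TCP) lies midway between the tips of the shut fingers; the grasp point (between the pads) lies 19 mm behind it; z points along the fingers, y is the line along which they close (so a half turn about z gives the same grasp; the last joint's range is limited). The gripper opens to 94 mm and grips with 3 to 60 N. Pads are 16 mm wide; open, the fingers measure 119 mm over their backs; the gripper's body (75 mm by 177 mm) begins 78 mm behind the grasp point.
Start: joints at [1.089, 0.087, 1.371, -0, 1.684, -0.103], TCP at [0.203, 0.511, 0.206] pointing down, gripper open.
Joint ranges: [-3.1, 3.1], [-0.76, 2.03], [0.27, 2.55], [-1.08, 4.22], [0.17, 2.65], [-2.57, 2.57]. Speed limits (rad/s): [2.79, 2.79, 3.14, 3.14, 3.14, 3.14].

INTERFACE

Orientations are given as [roll, pitch, yaw] about the fixed x, y, z axes, in that order (R = Rz(yaw) Ry(pitch) Rx(roll)).
In Python, from bench import get_obs, snapshot, close_job gives the robot as it stands. The module is installed in compiled form; this text tells all that it offers.
- The arm moves only by the tool drive_tool, never from a script. Its argument "commands" is a list of rows, each a list of 6 numbers: the shift along the tool's x, y, z in units of 0.04 m (1.0 is 0.04 m), then the turn, a rotation vector about the tool's x, y, z in units of 0.1 rad (1.0 is 0.1 rad). In form: [[dx, dy, dz, wx, wy, wz], ...]. A call has 1 to 20 rows; each row shifts and turns the commanded pose from where the row before left it, along the tool's axes as they then stand; what a row does not reach is not made up. A row lasts 1/8 s, in which the tool goes at most 62.5 mm and 10.7 degrees, less where a joint would pass 70% of its speed; a pose out of reach is approached as far as the arm can. A call with a number of a shift or a turn outside -1 to 1 is refused whole. A call with a gripper value outside its range is refused whole. "gripper" is the closure, from 0 (fully open) to 1 (shut), set as the call begins (left out, the last holds). The fingers move at their own pace and stop on an object; the grip force is fixed at half the most. Time passes only in rows, so rows that do not move let the fingers close. It gives the time, the measured TCP pose, the force, the opening and the grip force at its end, in the units of the state.
- get_obs(): the state, without advancing time (a new reading comes with each control period).
- snapshot(name): name is "scene" or "top"; returns a dict with "image" (420x560x3 uint8, blue, green, red), "range_z" (420x560 float32, m along the optical axis (not along the pixel's ray), 0 where there is no reading), "fx", "fy", "cx", "cy" (pixels), "rvec" (rotation vector, rad) and "tvec" (3), from world to camera coordinates, as OpenCV has them. Camera axes: x right, y down, z forward; pixel columns grow to the right and rows downward; lengths in m; the calibration is good to about 2 mm. A picture is of the moment at which its call begins.
- close_job(): hands the job in; it is judged then, once.
The state is a dict: "time": time; "joint_positions": joint angles; "qvel": joint speeds; "joint_torque": joint torques, N m; "tool_pos": TCP position; "ee_rot": TCP orientation; "wrist_force": force on the tool from outside, world axes, zero at the start; "wrist_torque": the same for the moment, N m; "width": finger opening in m; "finger_force": force on a finger pad.
Only numpy, scipy, OpenCV 4.12 (cv2) and the standard library are available. Lean on these libraries where they do the work, as an engineer would, in place of code of your own. Each camera call takes 0.05 s, during which the arm holds its last target. There are 200 camera calls.

TASK

Change the speed of the tin roller: with the gripper closed, use the outside of the fingers to push the gear lever out of its slot, across the neutral channel and fully home into that right-hand slot (seen from the robot) at whose end the upright peg stands. Do not run the lever into either of the other two slots on the way, do not grasp it, and leave the peg, the flat marker and everything else lying about where they are. Move clear once the lever is in gear.

Things in the scene. Friction and masses are not known exactly. Their poses are not given: they have to be found in the camera images.
- gearbox: Fixed grey gearbox, 200 x 200 mm, 90 mm tall, with a flat steel gate plate on top. Origin: centre of the box at table level, exactly under the gate and the lever's pivot. x points to the far side, away from the robot (turned by its yaw, up to 0.4 rad either way), y to the left, z up.
- gate (a point): Centre of the H-shaped gate, on the plate's top, z = 90 mm; axes as the gearbox. Two slots along x, 24 mm wide, at y = +25 mm (left) and -25 mm (right), each from x = -37 to +37 mm, joined at x = 0 by the neutral channel along y, 24 mm wide. Between the slots two steel tongues (|y| under 13, |x| over 12 mm) block the lever.
- roller_tin (a point): Centre of the 1-litre paint tin (104 mm in diameter, 120 mm long, along gearbox x) lying on the roller bed left of the gearbox, all one fixed piece with it: gearbox x from -60 to 120 mm, y from 100 to 260 mm, up to z = 152 mm.
- lever_fore (a joint): Gear lever's tilt along the slots: 0 neutral, +0.28 rad (stop) home in a far slot, knob 53 mm to gearbox +x; -0.28 home in a near slot. Starts in the near left slot, -0.28 to -0.20. The lever can cross only while this is within about 0.06 of 0. Moved by about 2 N at the knob; no spring, stays where it is left.
- lever_side (a joint): Tilt of the gear lever across the slots: -0.28 rad leans to the left (+y) slots, +0.28 rad to the right (-y) slots; knob 53 mm from the middle at either end. In a slot it has some 0.05 rad of play inward. Same friction.
- lever_knob (a point): Centre of the black ball knob, 32 mm in diameter, on top of the gear lever, a 12 mm steel rod that pivots at the gearbox origin. Knob centre 190 mm from the pivot: at fore tilt f and side tilt s it is at gearbox x = 190 cos(s) sin(f), y = -190 sin(s), z = 190 cos(s) cos(f) mm (190 upright, 175 at a slot's end).
- lever_neck (a point): Point on the lever's rod axis 22 mm below the knob centre, just under the knob.
- lever_shank (a point): Point on the lever's rod axis 44 mm below the knob centre.
- peg_foot (a point): Centre of the underside of the upright brass peg (loose, 40 mm tall, foot 26 mm in diameter, stem 14 mm, head 18 mm) standing on the gate plate at the end of the slot to be used: gearbox x = +66 mm (far right slot) or -66 mm (near right slot), y = -32 mm.
- peg: The upright peg itself; origin at the centre of its underside, z along it.
- flat_marker: Loose flat brass disc, 26 mm in diameter, 7 mm thick, on the gate plate at the end of the right-hand slot that is not to be used; origin under its centre.
- filling_knife: Loose filling knife lying on the table right of the gearbox, nearer the robot, 195 mm long, 18 mm high; origin under its handle's front part, x towards the blade. To be left alone.
- small_tin: Loose closed tin, 72 mm in diameter, 85 mm tall, on the table right of the gearbox; origin under its centre. To be left alone.
- tape_roll: Loose roll of tape lying flat, 100 mm in diameter, 38 mm high, on the table at the left; origin under its centre. To be left alone.

How it is judged:
By the outcome, as a careful person would: the job done as asked, in the order asked, and still so for the second after the job is handed in, with the robot touching nothing.
It also fails if it takes over 64 s, if anything falls off the work surface, if the arm or the gripper's body presses on something with over 40 N, if the wrist force passes 120 N, or if a joint passes its speed limit or range.

## Working session

There is one attempt and no reset: what is moved stays moved. The work goes in short steps, Python scripts to look and compute and a tool call to move; the robot and the scene stay as the last step left them, time stands still between calls to the robot, and variables do not carry over. Pictures are saved under pics/ and viewed, at most 10 in all, crops included, and the job is handed in when it is done.

Besides the shell and the picture viewer there is one more tool, called after "Call:" as a command line: name --pt "numbers of a row" for each row, then --argument value for the rest. drive_tool: Moves the arm, as the interface text tells. Its arguments: {"type":"object","properties":{"commands":{"type":"array"},"gripper":{"type":"number"}},"required":["commands"]}

```bash
mkdir -p pics && cat > h.py <<'E'
import numpy as np, cv2
from bench import get_obs, snapshot
def cloud(s):
    R,_=cv2.Rodrigues(np.array(s["rvec"],float)); t=np.array(s["tvec"],float).ravel()
    z=s["range_z"]; v,u=np.mgrid[:z.shape[0],:z.shape[1]]
    c=np.stack([(u-s["cx"])/s["fx"]*z,(v-s["cy"])/s["fy"]*z,z],-1)
    w=(c-t)@R; w[z<=0]=np.nan
    return w
E
python3 - <<'E'
from h import *
for n in("scene","top"):
    s=snapshot(n); cv2.imwrite(f"pics/{n}1.png",s["image"])
    np.savez(f"{n}.npz",**s)
    R,_=cv2.Rodrigues(np.array(s["rvec"],float)); print(n,s["fx"],-R.T@np.array(s["tvec"]).ravel())
print(get_obs())
E
```

```text
scene 461.4742661652297 [ 1.31196432 -0.48233488  0.93151602]
top 384.53858334059987 [0.37355086 0.01954406 1.16002853]
{'time': 0.1, 'joint_positions': array([ 1.08889892e+00,  8.78760174e-02,  1.37206647e+00, -6.54908684e-05,
        1.68363646e+00, -1.03095699e-01]), 'qvel': array([ 0.00093902, -0.00058581, -0.00302561,  0.00037279,  0.00082068,
        0.00124202]), 'joint_torque': array([ 2.39763118e-03, -3.41252339e+01, -3.03301156e+01,  7.20449514e-02,
        3.04045086e-02, -1.03315347e-04]), 'tool_pos': array([0.20318537, 0.51055654, 0.20444262]), 'ee_rot': array([-3.13961021e+00, -1.39672250e-04,  2.76278349e+00]), 'wrist_force': array([-0.2341384 ,  0.0913122 ,  0.30036207]), 'wrist_torque': array([ 0.02663504,  0.00800655, -0.03282866]), 'finger_force': 0.0, 'width': 0.09403639227621727}
```

View pics/scene1.png

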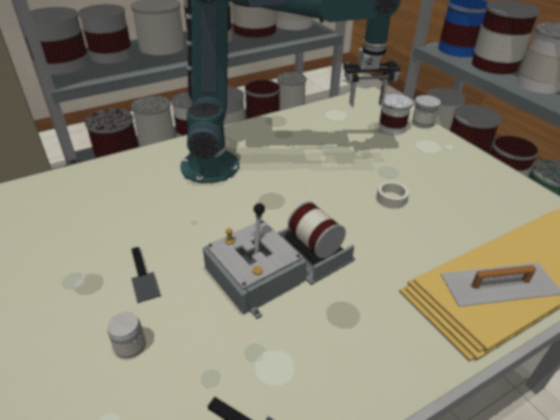

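View pics/top1.png

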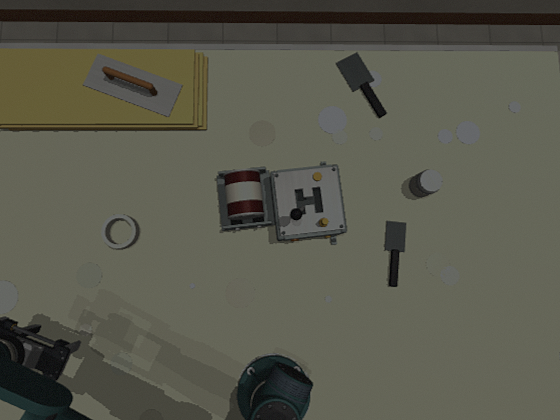

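The gearbox sits at about (308,202) in the top view, with the knob near-left at (296,213). The upright peg looks like the near-right one at (323,223), and the marker far-right at (317,177). I'll measure these next.

```bash
cat > meas.py <<'E'
from h import *
import sys
def top(s):
    w=cloud(s); img=s["image"]
    ok=np.isfinite(w[...,2]); box=np.zeros(ok.shape,bool); box[150:250,262:360]=1
    pl=ok&box&(abs(w[...,2]-.09)<.006)
    m=cv2.morphologyEx(pl.astype(np.uint8),cv2.MORPH_OPEN,np.ones((5,5)))
    n,l,st,_=cv2.connectedComponentsWithStats(m); k=1+np.argmax(st[1:,4]); P=w[l==k]
    r=cv2.minAreaRect((P[:,:2]*1000).astype(np.float32)); print("plate rect mm",r,"z",np.median(P[:,2]))
    hsv=cv2.cvtColor(img,cv2.COLOR_BGR2HSV)
    br=(box&(hsv[...,1]>110)&(hsv[...,0]>8)&(hsv[...,0]<32)&(hsv[...,2]>70)).astype(np.uint8)
    n,l,st,c=cv2.connectedComponentsWithStats(br)
    for i in range(1,n):
        if st[i,4]>8:
            Q=w[l==i]; print("brass",c[i],st[i,4],np.nanmedian(Q,0),"zmax",np.nanmax(Q[:,2]))
    hi=box&ok&(w[...,2]>.165)
    hi[:, :272]=0
    Q=w[hi]; print("knob px",hi.sum(),np.argwhere(hi).mean(0)[::-1],"mean",Q.mean(0),"zmax",Q[:,2].max())
if __name__=="__main__":
    s=np.load("top.npz"); top(s)
    a=s["image"][145:260,210:360]; cv2.imwrite("pics/t_crop.png",cv2.resize(a,None,fx=5,fy=5,interpolation=cv2.INTER_CUBIC))
    a=np.load("scene.npz")["image"][180:320,190:370]; cv2.imwrite("pics/s_crop.png",cv2.resize(a,None,fx=4,fy=4,interpolation=cv2.INTER_CUBIC))
E
python3 meas.py
```

```text
plate rect mm ((543.6795043945312, -100.17668151855469), (181.35414123535156, 180.20364379882812), 6.076897144317627) z 0.09076448975263812
brass [316.84 175.92] 50 [ 0.61125477 -0.1264021   0.09765883] zmax 0.10313698943268146
brass [324.37142857 221.05714286] 35 [ 0.47965385 -0.14009455  0.12969226] zmax 0.13416755793424864
knob px 116 [295.4137931  213.56034483] mean [ 0.4930273  -0.05610468  0.19028676] zmax 0.20003036168218724
```

View pics/t_crop.png

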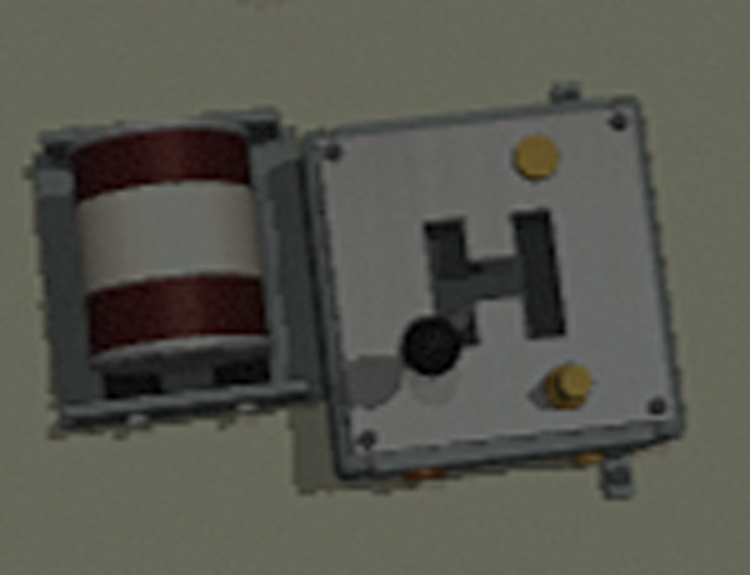

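View pics/s_crop.png

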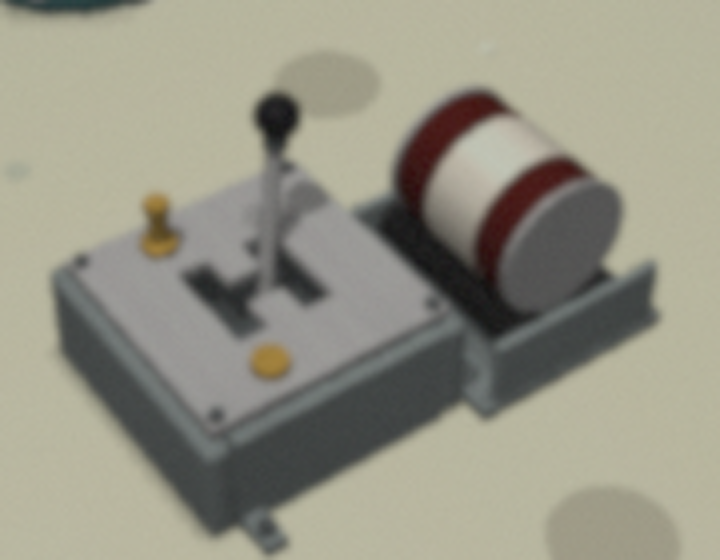

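The crops show the peg upright at the near-right slot (top crop (570,385)) and the marker at the far-right (537,157). The lever is in the near-left slot with its knob at (430,345). The plate rectangle and the brass line agree: centre ≈ (0.543, -0.1005), yaw ≈ +0.106. The knob sits at gearbox (-45, +49) mm, which fits the fore/side limits.

Plan: turn the tool to yaw 1.676, so tool x = gearbox y and tool y = gearbox x. Then push the knob with the closed fingers, TCP z ≈ 0.155, which clears the peg's top at 0.13.

Call:
drive_tool --pt "0 0 -0.75 0 0 0" --pt "0 0 -0.75 0 0 0" --pt "0 0 0 0 0 0.99" --pt "0 0 0 0 0 0.99" --pt "0 0 0 0 0 0.99" --pt "0 0 0 0 0 0.99" --pt "0 0 0 0 0 0.99" --pt "0 0 0 0 0 0.99" --pt "0 0 0 0 0 0.99" --pt "0 0 0 0 0 0.99" --pt "0 0 0 0 0 0.99" --pt "0 0 0 0 0 0.99" --pt "0 0 0 0 0 0.97" --pt "0 0 0 0 0 0" --gripper 1

```text
time: 1.85
tool_pos: [0.2033, 0.5108, 0.2649]
ee_rot: [-3.141, 0.001, 1.677]
wrist_force: [0.1, 1.0, 0.1]
width: 0.0007
finger_force: 0.0
```

Call:
drive_tool --pt "-0.9 0.27 0 0 0 0" --pt "-0.9 0.27 0 0 0 0" --pt "-0.9 0.27 0 0 0 0" --pt "-0.9 0.27 0 0 0 0" --pt "-0.9 0.27 0 0 0 0" --pt "-0.9 0.27 0 0 0 0" --pt "-0.9 0.27 0 0 0 0" --pt "-0.9 0.27 0 0 0 0" --pt "-0.9 0.27 0 0 0 0" --pt "-0.9 0.27 0 0 0 0" --pt "-0.9 0.27 0 0 0 0" --pt "-0.9 0.27 0 0 0 0" --pt "-0.9 0.27 0 0 0 0" --pt "-0.9 0.27 0 0 0 0" --pt "-0.9 0.27 0 0 0 0" --pt "-0.9 0.27 0 0 0 0" --pt "0 0 0 0 0 0" --pt "0 0 0 0 0 0"

```text
time: 4.1
tool_pos: [0.4353, -0.0432, 0.2653]
ee_rot: [-3.141, -0.001, 1.677]
wrist_force: [-0.1, 0.2, 0.8]
width: 0.0001
finger_force: 0.0
```

```bash
cat >> h.py <<'E'
def gb(p,c=(.5433,-.1005),yaw=.106):
    d=np.asarray(p)[:2]-c; return np.array([d@[np.cos(yaw),np.sin(yaw)],d@[-np.sin(yaw),np.cos(yaw)],p[2]])*1000
def st():
    o=get_obs(); print("t",o["time"],"gb TCP mm",gb(o["tool_pos"]).round(1),"rot",o["ee_rot"].round(3),"F",o["wrist_force"].round(1),"w",round(o["width"],4))
E
python3 -c "from h import *; st()"
```

```text
t 4.1 gb TCP mm [-101.3   68.4  265.3] rot [-3.141e+00 -1.000e-03  1.677e+00] F [-0.1  0.2  0.8] w 0.0001
```

Call:
drive_tool --pt "-0.46 0 0 0 0 0" --pt "0 0 0.9 0 0 0" --pt "0 0 0.9 0 0 0" --pt "0 0 0.9 0 0 0" --pt "0 0.2 0 0 0 0" --pt "0 0.2 0 0 0 0" --pt "0 0.2 0 0 0 0" --pt "0 0.2 0 0 0 0" --pt "0 0.2 0 0 0 0" --pt "0 0.2 0 0 0 0" --pt "0 0.15 0 0 0 0" --pt "0 0.15 0 0 0 0" --pt "0 0.1 0 0 0 0" --pt "0 0 0 0 0 0" --pt "0 0 0 0 0 0"

```text
time: 5.98
tool_pos: [0.5013, -0.0553, 0.1573]
ee_rot: [3.141, 0.0, 1.676]
wrist_force: [-1.0, 0.0, 0.2]
width: 0.0005
finger_force: 0.4
```

```bash
python3 - <<'E'
from h import *
st()
for n in("scene","top"):
    s=snapshot(n); np.savez(n+"2.npz",**s)
    r=(slice(180,320),slice(190,370)) if n=="scene" else (slice(130,270),slice(230,390))
    cv2.imwrite(f"pics/{n}2.png",cv2.resize(s["image"][r],None,fx=4,fy=4,interpolation=cv2.INTER_CUBIC))
E
```

```text
t 5.975 gb TCP mm [-37.   49.4 157.3] rot [3.141 0.    1.676] F [-1.   0.   0.2] w 0.0005
```

View pics/scene2.png

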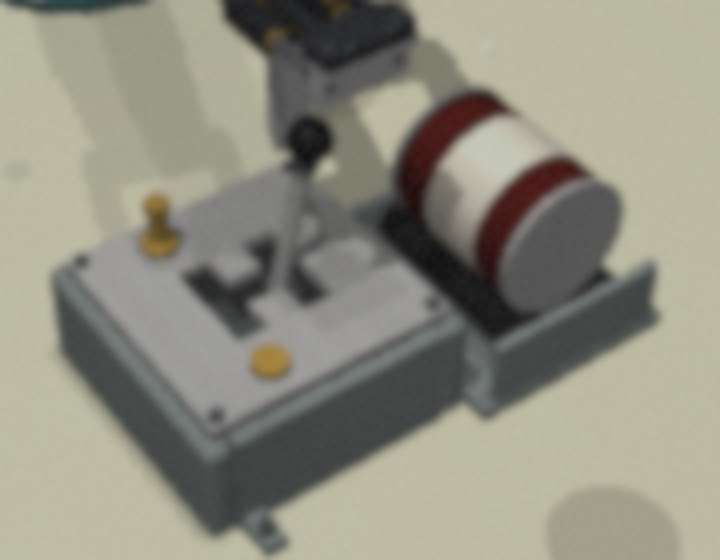

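The fingers (crop (290,90)) are behind the knob, which is at (310,140), and the lever has moved towards neutral. I'll locate the knob by intersecting its ray with the 190 mm sphere about the pivot.

```bash
cat >> h.py <<'E'
def knob(s,guess,name=""):
    """dark blob nearest guess px -> ray onto 190 mm sphere about pivot"""
    g=s["image"].max(2); m=(g<45).astype(np.uint8)
    n,l,stt,c=cv2.connectedComponentsWithStats(m)
    i=min((k for k in range(1,n) if 20<stt[k,4]<400),key=lambda k:np.hypot(*(c[k]-guess)))
    return c[i],stt[i],ray(s,c[i])
def ray(s,px):
    R,_=cv2.Rodrigues(np.array(s["rvec"],float)); t=np.array(s["tvec"],float).ravel()
    o=-R.T@t; d=R.T@[(px[0]-s["cx"])/s["fx"],(px[1]-s["cy"])/s["fy"],1]; d/=np.linalg.norm(d)
    q=o-[.5433,-.1005,0]; b=q@d; D=b*b-(q@q-.19**2)
    return gb(o+d*(-b-np.sqrt(max(D,0))))
E
python3 - <<'E'
from h import *
print(knob(np.load("scene.npz"),(259,209))); print(knob(np.load("top.npz"),(295,213)))
print(knob(np.load("scene2.npz"),(267.5,215)))
E
```

```text
(array([258.90769231, 209.15384615]), array([255, 205,   9,  11,  65], dtype=int32), array([-44.56585622,  44.41155169, 179.28050238]))
(array([296.77099237, 213.25954198]), array([290, 207,  16,  13, 131], dtype=int32), array([-43.67184077,  44.90127816, 179.378498  ]))
(array([266.67901235, 214.79012346]), array([262, 210,  10,  12,  81], dtype=int32), array([ -9.38571451,  44.31857953, 184.52038335]))
```

The knob is at x ≈ -9 with the TCP at -37, so the contact offset is about 28 mm, as expected. A further 9 mm brings it to neutral. Then I back off, lift, and go round to its left side.

Left-side stance: the knob is at y ≈ 45, so the finger centre goes to y ≈ 45+16+8+18 ≈ 87. At z 0.157 this stays above the tin's 0.152 top and short of its y = 100 edge.

Call:
drive_tool --pt "0 0.12 0 0 0 0" --pt "0 0.12 0 0 0 0" --pt "0 0 0 0 0 0" --pt "0 -0.5 0 0 0 0" --pt "0 -0.5 -0.5 0 0 0" --pt "0 0 -0.9 0 0 0" --pt "0 0 -0.5 0 0 0" --pt "0.5 0.6 0 0 0 0" --pt "0.5 0.7 0 0 0 0" --pt "0 0.4 0 0 0 0" --pt "0 0 0 0 0 0" --pt "0 0 0 0 0 0"

```text
time: 7.58
tool_pos: [0.534, -0.0123, 0.2333]
ee_rot: [-3.141, 0.0, 1.675]
wrist_force: [-0.2, -0.7, -0.6]
width: 0.0005
finger_force: 0.0
```

```bash
python3 - <<'E'
from h import *
st()
s=snapshot("scene"); np.savez("scene3.npz",**s); print(knob(s,(270,217)))
s=snapshot("top"); print(knob(s,(297,203)))
E
```

```text
t 7.575 gb TCP mm [1.000e-01 8.870e+01 2.333e+02] rot [-3.141  0.     1.675] F [-0.2 -0.7 -0.6] w 0.0005
(array([268.88571429, 217.31428571]), array([265, 213,   9,  11,  70], dtype=int32), array([  2.41536938,  42.83166541, 185.09352887]))
(array([320., 205.]), array([318, 194,   5,  18,  50], dtype=int32), array([-30.16659606, -16.4015553 , 186.87152128]))
```

The knob is at x ≈ +2 and y ≈ 43, which is neutral (the top view is blocked by the gripper). Next I lower on its left side and push right in small steps.

Call:
drive_tool --pt "0 0 0.95 0 0 0" --pt "0 0 0.95 0 0 0" --pt "-0.2 0 0 0 0 0" --pt "-0.2 0 0 0 0 0" --pt "-0.2 0 0 0 0 0" --pt "-0.2 0 0 0 0 0" --pt "-0.2 0 0 0 0 0" --pt "-0.2 0 0 0 0 0" --pt "-0.2 0 0 0 0 0" --pt "-0.2 0 0 0 0 0" --pt "-0.2 0 0 0 0 0" --pt "-0.2 0 0 0 0 0" --pt "-0.2 0 0 0 0 0" --pt "-0.2 0 0 0 0 0" --pt "0 0 0 0 0 0"

```text
time: 9.55
tool_pos: [0.5443, -0.1079, 0.157]
ee_rot: [-3.141, 0.0, 1.675]
wrist_force: [-0.3, 1.0, 0.5]
width: 0.0005
finger_force: 0.3
```

```bash
python3 - <<'E'
from h import *
st()
s=snapshot("scene"); np.savez("scene4.npz",**s); print(knob(s,(250,222)))
cv2.imwrite("pics/scene4.png",cv2.resize(s["image"][180:320,190:370],None,fx=4,fy=4,interpolation=cv2.INTER_CUBIC))
E
```

```text
t 9.55 gb TCP mm [  0.2  -7.4 157. ] rot [-3.141  0.     1.675] F [-0.3  1.   0.5] w 0.0005
(array([243.33333333, 227.98958333]), array([238, 223,  11,  12,  96], dtype=int32), array([  1.5681142 , -32.18113457, 187.24827261]))
```

View pics/scene4.png

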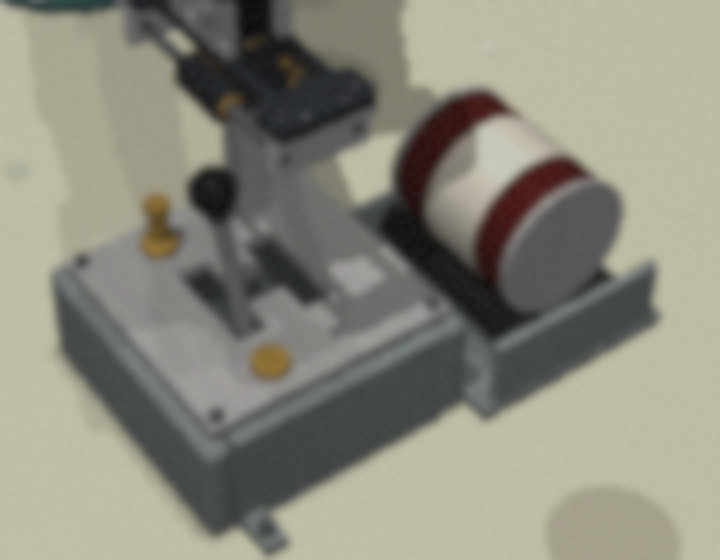

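The knob at crop (213,193), gearbox (1.6, -32), is crossing cleanly in the neutral channel. I push 16 mm further, into line with the right slot, then back off, lift, and go over to its far side.

Call:
drive_tool --pt "-0.2 0 0 0 0 0" --pt "-0.2 0 0 0 0 0" --pt "0 0 0 0 0 0"

```text
time: 9.98
tool_pos: [0.5461, -0.1237, 0.1573]
ee_rot: [-3.141, 0.0, 1.675]
wrist_force: [-0.6, 1.0, -0.2]
width: 0.0003
finger_force: 0.3
```

```bash
python3 - <<'E'
from h import *
st()
s=snapshot("scene"); print(knob(s,(240,228)))
E
```

```text
t 9.975 gb TCP mm [  0.3 -23.3 157.3] rot [-3.141  0.     1.675] F [-0.6  1.  -0.2] w 0.0003
(array([237.76842105, 231.61052632]), array([233, 226,  10,  12,  95], dtype=int32), array([  1.54462008, -48.22066601, 183.77263539]))
```

Call:
drive_tool --pt "0.5 0 0 0 0 0" --pt "0 0 -0.95 0 0 0" --pt "0 0 -0.95 0 0 0" --pt "-0.4 0.5 0 0 0 0" --pt "-0.4 0.5 0 0 0 0" --pt "-0.35 0.3 0 0 0 0" --pt "0 0 0 0 0 0" --pt "0 0 0.95 0 0 0" --pt "0 0 0.95 0 0 0" --pt "0 0 0 0 0 0"

```text
time: 11.28
tool_pos: [0.5979, -0.1414, 0.1539]
ee_rot: [-3.134, -0.004, 1.677]
wrist_force: [0.3, 0.1, 0.4]
width: 0.0007
finger_force: 0.0
```

Call:
drive_tool --pt "0 -0.2 0 0 0 0" --pt "0 -0.2 0 0 0 0" --pt "0 -0.2 0 0 0 0" --pt "0 -0.2 0 0 0 0" --pt "0 -0.2 0 0 0 0" --pt "0 -0.2 0 0 0 0" --pt "0 0 0 0 0 0"

```text
time: 12.15
tool_pos: [0.5521, -0.1485, 0.1575]
ee_rot: [-3.141, -0.0, 1.675]
wrist_force: [1.4, -0.4, 1.0]
width: 0.0004
finger_force: 0.4
```

```bash
python3 - <<'E'
from h import *
st()
s=snapshot("scene"); print(knob(s,(240,228)))
cv2.imwrite("pics/scene5.png",cv2.resize(s["image"][180:320,190:370],None,fx=4,fy=4,interpolation=cv2.INTER_CUBIC))
E
```

```text
t 12.15 gb TCP mm [  3.7 -48.6 157.5] rot [-3.141 -0.     1.675] F [ 1.4 -0.4  1. ] w 0.0004
(array([229.19047619, 226.        ]), array([228, 222,   3,   9,  21], dtype=int32), array([-31.84707412, -52.32244136, 179.85584783]))
```

View pics/scene5.png

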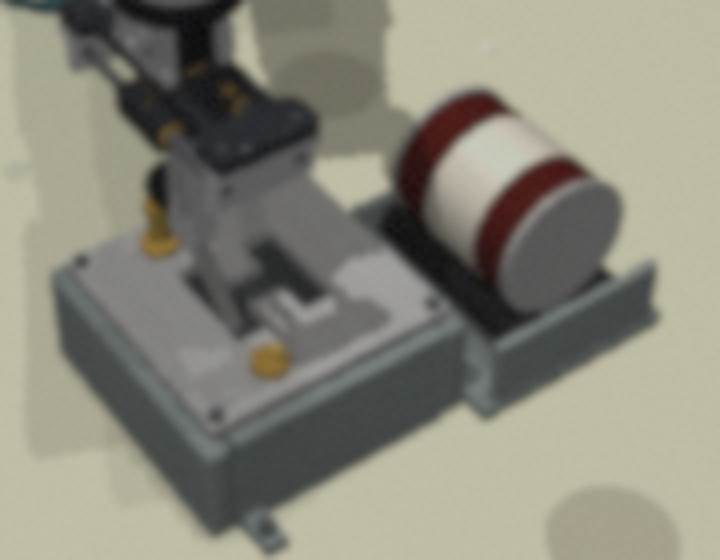

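The knob is mostly hidden behind the fingers at crop (160,185) and is moving down the near-right slot. The peg at (158,225) is untouched. I keep pushing until the stop shows in the force.

Call:
drive_tool --pt "0 -0.15 0 0 0 0" --pt "0 -0.15 0 0 0 0" --pt "0 -0.15 0 0 0 0" --pt "0 -0.1 0 0 0 0" --pt "0 0 0 0 0 0"

```text
time: 12.82
tool_pos: [0.5305, -0.1507, 0.1575]
ee_rot: [-3.141, -0.0, 1.676]
wrist_force: [0.2, 0.7, -1.1]
width: 0.0002
finger_force: 0.4
```

Call:
drive_tool --pt "0 -0.06 0 0 0 0" --pt "0 0 0 0 0 0"

```text
time: 13.08
tool_pos: [0.5285, -0.151, 0.1575]
ee_rot: [3.141, -0.0, 1.676]
wrist_force: [1.2, 0.4, -0.7]
width: 0.0004
finger_force: 0.6
```

Call:
drive_tool --pt "0 -0.05 0 0 0 0" --pt "0 0 0 0 0 0"

```text
time: 13.32
tool_pos: [0.5265, -0.1512, 0.1575]
ee_rot: [-3.142, -0.0, 1.676]
wrist_force: [0.7, 0.7, -1.2]
width: 0.0004
finger_force: 0.7
```

```bash
python3 -c "from h import *; st()"
```

```text
t 13.325 gb TCP mm [-22.1 -48.6 157.5] rot [-3.142 -0.     1.676] F [ 0.7  0.7 -1.2] w 0.0004
```

Call:
drive_tool --pt "0 -0.03 0 0 0 0" --pt "0 0 0 0 0 0"

```text
time: 13.58
tool_pos: [0.5253, -0.1513, 0.1575]
ee_rot: [3.142, -0.0, 1.676]
wrist_force: [1.8, 0.6, -1.4]
width: 0.0005
finger_force: 0.7
```

Call:
drive_tool --pt "0 -0.03 0 0 0 0" --pt "0 0 0 0 0 0"

```text
time: 13.82
tool_pos: [0.5241, -0.1514, 0.1575]
ee_rot: [-3.142, -0.0, 1.676]
wrist_force: [0.7, 0.7, -1.3]
width: 0.0005
finger_force: 0.7
```

Call:
drive_tool --pt "0 -0.03 0 0 0 0" --pt "0 0 0 0 0 0"

```text
time: 14.08
tool_pos: [0.5229, -0.1515, 0.1575]
ee_rot: [-3.142, -0.0, 1.676]
wrist_force: [1.5, 0.2, -0.7]
width: 0.0003
finger_force: 0.7
```

Call:
drive_tool --pt "0 -0.03 0 0 0 0" --pt "0 0 0 0 0 0"

```text
time: 14.32
tool_pos: [0.5218, -0.1516, 0.1575]
ee_rot: [3.141, -0.0, 1.676]
wrist_force: [3.0, 0.3, -1.5]
width: 0.0003
finger_force: 0.8
```

Call:
drive_tool --pt "0 -0.03 0 0 0 0" --pt "0 0 0 0 0 0"

```text
time: 14.58
tool_pos: [0.5208, -0.1517, 0.1574]
ee_rot: [3.141, -0.0, 1.676]
wrist_force: [2.6, 0.1, -2.7]
width: 0.0005
finger_force: 1.3
```

```bash
python3 - <<'E'
from h import *
st()
s=snapshot("scene")
cv2.imwrite("pics/scene6.png",np.hstack([cv2.resize(a[r],(400,400),interpolation=cv2.INTER_CUBIC) for a,r in ((s["image"],np.s_[190:270,200:280]),(snapshot("top")["image"],np.s_[165:265,270:370]))]))
E
```

```text
t 14.575 gb TCP mm [-27.8 -48.5 157.4] rot [ 3.141 -0.     1.676] F [ 2.6  0.1 -2.7] w 0.0005
```

View pics/scene6.png

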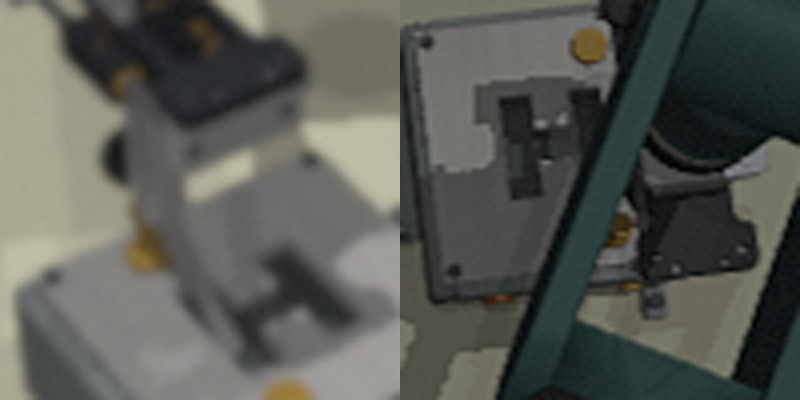

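The force is starting to rise. The knob at left panel (118,158) is just behind the fingers and the peg at (145,240) is standing. A little more will confirm the stop.

Call:
drive_tool --pt "0 -0.03 0 0 0 0" --pt "0 0 0 0 0 0"

```text
time: 14.92
tool_pos: [0.5196, -0.1518, 0.1574]
ee_rot: [3.141, -0.0, 1.676]
wrist_force: [3.6, 0.5, -2.5]
width: 0.0001
finger_force: 1.8
```

Call:
drive_tool --pt "0 -0.03 0 0 0 0" --pt "0 0 0 0 0 0"

```text
time: 15.18
tool_pos: [0.5185, -0.1519, 0.1574]
ee_rot: [3.141, -0.0, 1.676]
wrist_force: [4.9, 1.3, -3.0]
width: 0.0004
finger_force: 2.3
```

Call:
drive_tool --pt "0 -0.03 0 0 0 0" --pt "0 0 0 0 0 0"

```text
time: 15.42
tool_pos: [0.5174, -0.152, 0.1574]
ee_rot: [3.141, -0.0, 1.676]
wrist_force: [4.2, 1.1, -4.2]
width: 0.0003
finger_force: 2.7
```

Force is building steadily, as it would against a stop. I back off, lift clear and measure.

Call:
drive_tool --pt "0 0.6 0 0 0 0" --pt "0 0.3 -0.5 0 0 0" --pt "0 0 -0.9 0 0 0" --pt "0 0 -0.9 0 0 0" --pt "0 0 -0.5 0 0 0" --pt "0.9 0 0 0 0 0" --pt "0.9 0 0 0 0 0" --pt "0.9 0 0 0 0 0" --pt "0.9 0 0 0 0 0" --pt "0.9 0 0 0 0 0" --pt "0.9 0 0 0 0 0" --pt "0.9 0 0 0 0 0" --pt "0.9 0 0 0 0 0" --pt "0 0 0 0 0 0" --pt "0 0 0 0 0 0"

```text
time: 17.3
tool_pos: [0.5222, 0.137, 0.2697]
ee_rot: [-3.141, 0.002, 1.675]
wrist_force: [-0.2, 0.8, -0.2]
width: 0.0004
finger_force: 0.0
```

```bash
python3 - <<'E'
from h import *
from meas import top
st()
s=snapshot("scene"); print(knob(s,(228,224))); t=snapshot("top"); print(knob(t,(323,218))); top(t)
cv2.imwrite("pics/end.png",np.hstack([cv2.resize(a[r],(400,400),interpolation=cv2.INTER_CUBIC) for a,r in ((s["image"],np.s_[190:290,200:300]),(t["image"],np.s_[155:255,260:360]))]))
E
```

```text
t 17.3 gb TCP mm [  4.2 238.4 269.7] rot [-3.141e+00  2.000e-03  1.675e+00] F [-0.2  0.8 -0.2] w 0.0004
(array([226.43055556, 221.75      ]), array([222, 217,   9,  11,  72], dtype=int32), array([-53.40771263, -47.52011251, 176.03822068]))
(array([330.064, 212.568]), array([316, 208,  22,  11, 125], dtype=int32), array([-51.60915551, -41.08105051, 178.18204836]))
plate rect mm ((543.4566650390625, -100.48828887939453), (180.72764587402344, 180.56582641601562), 5.944104194641113) z 0.09075788757053842
brass [316.8490566 176.       ] 53 [ 0.61118236 -0.12650731  0.09753766] zmax 0.10180066439609771
brass [324.6        222.26666667] 30 [ 0.47659663 -0.1406409   0.12926597] zmax 0.1358090689458599
knob px 120 [331.5 212.5] mean [ 0.49519382 -0.14876107  0.18839891] zmax 0.19538139139477942
```

View pics/end.png

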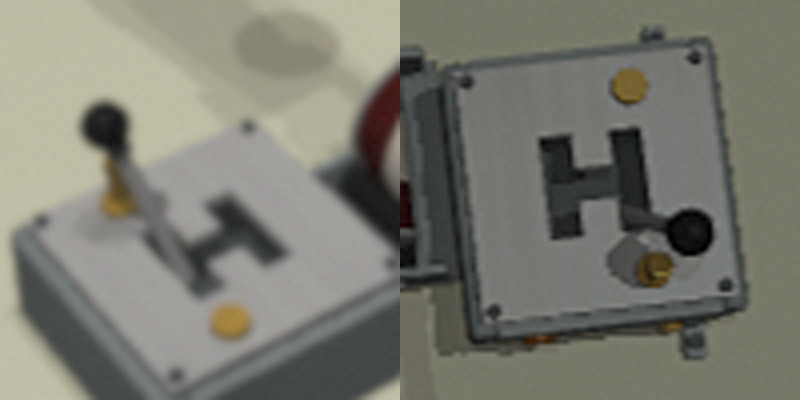

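The lever is home in the near-right slot: knob measured at (-53, -48), against a limit of about 52–53 mm. In the end picture the knob is at right panel (690,232). The peg stands at (656,268) with its head and foot at the same pixels as before, and the marker at (629,86) hasn't moved. The arm is clear, so I hand in.

```bash
python3 -c "from bench import close_job; print(close_job())"
```

```text
the job is handed in; nothing more can be done
None
```

The gear lever is home in the near-right slot by the upright peg, pushed there with the closed fingers; peg and marker look unmoved, the arm is clear, and the job is handed in at about 17 s.

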